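# Open up the tin rack: release the ratchet stop and push it back

### The job

Make room in the tin rack for more tins: press the release pad of its sliding stop down with the fingertips and, while it is held down, push the stop away from the tins, all the way back against the block at the end of its toothed bar. Then let go so that the pad springs up again. Only push and press, pick nothing up, and leave the tins, the jam jar, the salt shaker and the garlic standing where they are.

Things in the scene. Friction and masses are not known exactly. Their poses are not given: they have to be found in the camera images.
- rack: Tin rack: brown wooden board 100 x 420 x 12 mm screwed to the worktop, turned up to 0.2 rad. Origin: centre of its underside, on the worktop. +x across the board, away from the robot; +y along it, from a fixed steel end plate (y = -0.201, 74 mm high) to the end block; z up. A toothed steel bar 14 mm wide, 35 mm high, runs along x = -0.030; the tins stand behind it, about x = +0.018.
- end_block (a point): Centre of the rubber face of the dark steel end block that the stop must reach, at rack (-0.030, 0.190), 26 mm above the worktop. The block is fixed at the bar's end away from the tins; 36 mm wide, 12 mm long, top 46 mm above the worktop.
- stop (a joint): Position in m of the grey sliding stop: 0 nearest the tins, growing along rack +y to 0.140, where it meets the end block (home). Starts between 0 and 0.05. Slides with about 2.5 N friction and stays where left. A ratchet of 10 mm pitch lets it move toward the tins freely but blocks it toward the end block (after up to 10 mm of slack) unless the release is held down.
- shoulder (a point): On the upright face of the stop's grey tower that looks toward the tins (rack -y), over the middle of the bar, 60 mm above the worktop. Face 44 mm wide, 58 to 92 mm above the worktop: fingertips on the pad can push it toward rack +y. At joint stop = q it is at rack (-0.030, -0.005 + q). Behind the tower (rack x -0.012 to 0.046) a plate, top 74 mm, spans the board.
- release (a joint): Angle in rad of the release rocker on the stop: 0 sprung up, pawl fully in the teeth; up to about 0.13 when the pawl rests on a tooth; 0.30 with the pad pressed to its firm limit. The pawl is clear of the teeth above about 0.15. Springs back when let go. Its pivot is 9 mm behind the shoulder face (toward the end block), 44 mm above the worktop.
- release_pad (a point): Centre of the top of the ribbed dark steel pad, 36 mm (across the bar) x 40 mm (along), jutting from the tower toward the tins, open above. At angle 0 it slopes: 76 mm above the worktop at its end by the tins, 64 mm by the tower, centre 70 mm. Fully pressed (3.5 N at its middle, 5 N near the tower) it is level, 60 mm high, 9 to 49 mm from the shoulder face.
- tin_end: Food tin, diameter 57 mm, 72 mm tall, standing loose on the board next to the end plate. Origin: centre of its underside. Not to be moved.
- tin_next: Second tin of the same kind, beside the first, nearer the stop. Its top is 84 mm above the worktop. Origin: centre of its underside. Not to be moved.
- jam_jar: Jam jar, diameter 65 mm, 97 mm tall, on the worktop to the left of the rack. Origin: centre of its underside. Not to be moved.
- salt_shaker: Salt shaker, diameter 44 mm, 90 mm tall, on the worktop to the right of the rack. Origin: centre of its underside. Not to be moved.
- garlic: Garlic bulb, about 52 mm across and high, on the worktop behind the rack. Origin: centre of its underside. Not to be moved.

How it is judged:
By the outcome, as a careful person would: the job done as asked, in the order asked, and still so for the second after the job is handed in, with the robot touching nothing.
It also fails if it takes over 32 s, if anything falls off the work surface, if the arm or the gripper's body presses on something with over 40 N, if the wrist force passes 120 N, or if a joint passes its speed limit or range.

### The arm

A 6-joint arm with a two-finger parallel gripper is mounted at the origin on a cart in front of the work surface, level with it; the furniture and walls round the work are solid. World frame = base frame: x ahead of the robot, y to its left, z up, the work surface at z = 0. Lengths are in m, angles in rad, forces in N, time in s.
With the tool pointing down it reaches from about 0.425 to 0.95 m from the base axis. Payload 3.5 kg.
Tool frame: the origin (TCP) lies at the centre of the arm's flange, where the gripper is bolted on; the fingertips stand 173 mm ahead of it and the grasp point (between the pads) lies 155 mm ahead of it; z points along the fingers, y is the direction in which the jaws open and shut (so a half turn about z gives the same grasp; the last joint's range is limited). The gripper opens to 85 mm and grips with 20 to 120 N. Pads are 22 mm wide; open, the fingers measure 114 mm over their backs; the gripper's body (76 mm by 85 mm) begins 54 mm behind the grasp point. The pads swing forward as they close: fully open they stand 13 mm farther back than shut.
Start: joints at [-1.281, 0.286, 1.577, -0, 1.279, -0.15], TCP at [0.287, -0.611, 0.405] pointing down, gripper open.
Joint ranges: [-2.77, 2.77], [-0.9, 2.22], [0.21, 2.48], [-1.53, 4.67], [0.24, 2.81], [-2.84, 2.84]. Speed limits (rad/s): [2.79, 2.79, 3.14, 3.14, 3.14, 3.14].

### API

Orientations are given as [roll, pitch, yaw] about the fixed x, y, z axes, in that order (R = Rz(yaw) Ry(pitch) Rx(roll)).
In Python, from rig import * gives the robot as it stands.
- The arm moves only by the shell command python3 -m pendant 'ROWS' [FORCE]. ROWS is JSON, a list of rows, each a list of 7 numbers: the shift along the tool's x, y, z normalised to -1 to 1, where 1 is 0.2 m, then the turn, a rotation vector about the tool's x, y, z normalised to -1 to 1, where 1 is 2 pi rad, then the finger opening in mm, from 0 to 85.4. A call has exactly 8 rows; each row shifts and turns the commanded pose from where the row before left it, along the tool's axes as they then stand; what a row does not reach is not made up. A row lasts 1/8 s, in which the tool goes at most 62.5 mm and 10.7 degrees, less where a joint would pass 70% of its speed; a pose out of reach is approached as far as the arm can. A call with a number of a shift or a turn outside -1 to 1 is refused whole. A call with a gripper value outside its range is refused whole. The fingers move at their own pace and stop on an object; FORCE is the grip in N (left out, the last holds). Time passes only in rows, so rows that do not move let the fingers close, or fill a call up. It gives the time, the measured TCP pose, the force and the opening at its end, in the units of the state.
- get_state(): the state, without advancing time (a new reading comes with each control period).
- grab_frame(name): name is "scene" or "top"; returns a dict with "image" (480x640x3 uint8, red, green, blue), "depth" (480x640 float32, m along the optical axis (not along the pixel's ray), 0 where there is no reading), "fx", "fy", "cx", "cy" (pixels), "D" ([k1, k2, p1, p2, k3] as OpenCV has them; the pictures are not rectified), "rvec" (rotation vector, rad) and "tvec" (3), from world to camera coordinates, as OpenCV has them. Camera axes: x right, y down, z forward; pixel columns grow to the right and rows downward; lengths in m; the calibration is good to about 2 mm. A picture is of the moment at which its call begins.
- sign_off(): hands the job in, once; it reports no verdict.
The state is a dict: "time_s": time; "qpos": joint angles; "joint_vel": joint speeds; "tau": joint torques, N m; "ee_pos": TCP position; "tool_rot": TCP orientation; "wrist_force": force on the tool from outside, world axes, zero at the start; "moment": the same for the moment, N m; "grip_width": opening from 0.0 (shut) to 1.0 (fully open).
Only numpy, scipy, OpenCV 4.12 (cv2) and the standard library are available. Lean on these libraries where they do the work, as an engineer would, in place of code of your own. Each camera call takes 0.05 s, during which the arm holds its last target. There are 200 camera calls.

## Working session

There is one attempt and no reset: what is moved stays moved. The work goes in short steps, Python scripts to look and compute and a shell command to move; the robot and the scene stay as the last step left them, time stands still between calls to the robot, and variables do not carry over. Pictures are saved under pics/ and viewed, on a budget of 10 in all, crops included, one or two more only if the job needs it, and the job is handed in when it is done.

```bash
mkdir -p pics; python3 - <<'E'
from rig import *
import cv2,numpy as np
s=get_state();print(s)
for n in("scene","top"):
    f=grab_frame(n);cv2.imwrite(f"pics/{n}0.png",f["image"][:,:,::-1]);np.savez(f"{n}0.npz",**f)
    R=cv2.Rodrigues(np.array(f["rvec"]))[0];print(n,-R.T@np.array(f["tvec"]).ravel(),R[2],f["fx"],f["D"])
E
```

```text
{'time_s': 0.0, 'qpos': array([-1.28101981e+00,  2.87204241e-01,  1.57820317e+00,  1.16247325e-05,
        1.27860350e+00, -1.49980815e-01]), 'joint_vel': array([-0.00150682, -0.00128684, -0.00121388,  0.00164344, -0.00080727,
       -0.00117769]), 'tau': array([-2.46205118e-04, -4.05986845e+01, -2.92625731e+01, -1.56611059e-04,
        5.91409756e-03,  3.60921874e-06]), 'ee_pos': array([ 0.2873266 , -0.6105118 ,  0.40330679]), 'tool_rot': array([-3.13920321e+00, -3.72331778e-04,  4.39753526e-01]), 'wrist_force': array([ 0.21475024, -0.40566551,  0.55540259]), 'moment': array([ 0.01918237, -0.07424036,  0.00296534]), 'grip_width': 1.0002478764102565}
scene [0.04457754 1.10986216 0.90682512] [ 0.372286   -0.73705189 -0.56405464] 621.2770001611431 [-0.08522316  0.          0.          0.          0.        ]
top [2.86161469e-01 1.91570493e-04 1.42079116e+00] [ 0.20660512  0.00407766 -0.97841591] 445.87718748887386 [-0.09710267  0.          0.          0.          0.        ]
```

View pics/scene0.png

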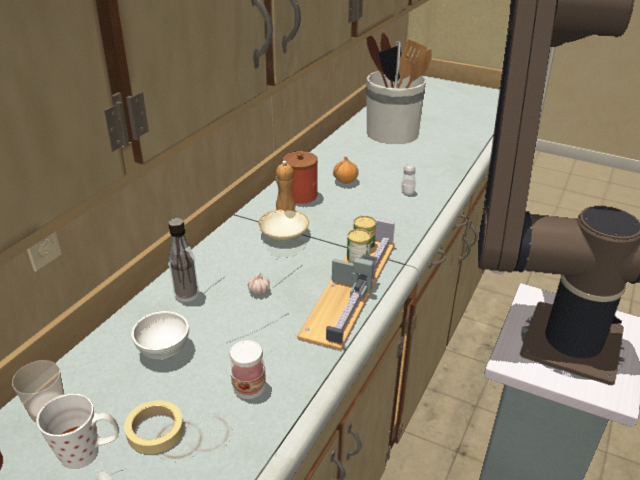

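View pics/top0.png

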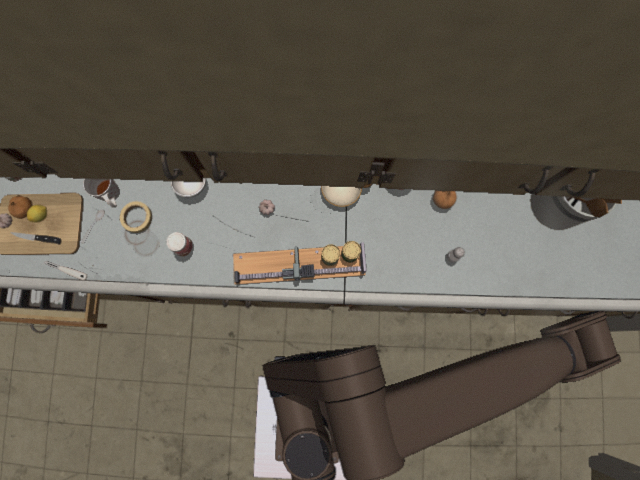

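The scene view shows the rack with tins at its far end around (362,237), the stop at about (352,275) and the end block at (334,335). In the top view the board runs from (233,268) to (366,260), with the tower at (296,263), the pad at (308,270), the tins at (331,254) and (351,251), and the end block at (236,277).

```bash
cat > h.py <<'E'
import numpy as np,cv2
def cam(f):
    K=np.array([[float(f["fx"]),0,float(f["cx"])],[0,float(f["fy"]),float(f["cy"])],[0,0,1]])
    return K,np.array(f["D"],float).ravel(),np.array(f["rvec"],float).ravel(),np.array(f["tvec"],float).ravel()
def toz(f,uv,z):
    K,D,r,t=cam(f);R=cv2.Rodrigues(r)[0]
    p=cv2.undistortPoints(np.array(uv,float).reshape(-1,1,2),K,D)[:,0]
    d=np.c_[p,np.ones(len(p))]@R;c=-R.T@t
    return c+d*((z-c[2])/d[:,2])[:,None]
def cloud(f):
    K,D,r,t=cam(f);R=cv2.Rodrigues(r)[0];v,u=np.mgrid[:480,:640]
    p=cv2.undistortPoints(np.stack([u,v],-1).reshape(-1,1,2).astype(float),K,D)[:,0]
    z=np.array(f["depth"]).ravel()
    P=(np.c_[p,np.ones(len(p))]*z[:,None]-t)@R
    P[z==0]=np.nan
    return P.reshape(480,640,3)
def proj(f,P):
    K,D,r,t=cam(f);return cv2.projectPoints(np.array(P,float).reshape(-1,1,3),r,t,K,D)[0][:,0]
E
python3 - <<'E'
from h import *
for n in("top","scene"):
    f=dict(np.load(n+"0.npz"));P=cloud(f);hsv=cv2.cvtColor(f["image"],cv2.COLOR_RGB2HSV)
    m=(hsv[...,0]<18)&(hsv[...,1]>110)&(hsv[...,2]>120)&(abs(P[...,2]-.012)<.012)&(P[...,0]>.3)&(P[...,0]<.8)&(abs(P[...,1])<.4)
    w=P[m];print(n,m.sum(),np.median(w[:,2]))
    c=toz(f,np.argwhere(m)[:,::-1],.012)[:,:2]
    r=cv2.minAreaRect((c*1000).astype(np.float32));print(r,cv2.boxPoints(r))
    for lo,hi in((.07,.1),(.055,.07),(.04,.055)):
        q=P[(P[...,2]>lo)&(P[...,2]<hi)&(P[...,0]>.4)&(P[...,0]<.7)&(P[...,1]>-.22)&(P[...,1]<.25)]
        print(lo,len(q),q.min(0) if len(q) else'',q.max(0) if len(q) else'')
f=dict(np.load("top0.npz"));a=f["image"][225:300,220:380,::-1];a=cv2.resize(a,None,fx=5,fy=5,interpolation=cv2.INTER_CUBIC)
g=dict(np.load("scene0.npz"));b=g["image"][210:350,290:410,::-1]
cv2.imwrite("pics/ct.png",a);cv2.imwrite("pics/cs.png",cv2.resize(b,None,fx=4.2,fy=4.2,interpolation=cv2.INTER_CUBIC))
E
```

```text
top 1858 0.012564379704922132
((504.64825439453125, 48.19184875488281), (97.16460418701172, 411.90484619140625), 6.155802249908447) [[ 434.2613   247.74715]
 [ 478.43085 -161.78264]
 [ 575.0352  -151.36345]
 [ 530.86566  258.16632]]
0.07 818 [ 0.45252461 -0.16067387  0.07001964] [0.57190993 0.06220471 0.09864335]
0.055 197 [ 0.45273484 -0.16079627  0.0552405 ] [0.57234155 0.09364249 0.0699597 ]
0.04 184 [ 0.43544255 -0.15709209  0.04001428] [0.69885468 0.24758418 0.0549794 ]
scene 827 0.012446996661233205
((578.7919921875, -82.4820556640625), (244.9862060546875, 737.222900390625), 28.945552825927734) [[ 293.2008   180.79846]
 [ 650.0006  -464.33057]
 [ 864.3832  -345.76257]
 [ 507.58337  299.36646]]
0.07 1071 [ 0.45009745 -0.15978139  0.07000676] [0.57223643 0.06907527 0.0971073 ]
0.055 477 [ 0.45098821 -0.16094932  0.05507561] [0.57006075 0.06659689 0.06998974]
0.04 638 [ 0.43470463 -0.15452637  0.04002391] [0.69652694 0.24984913 0.05499849]
```

View pics/ct.png

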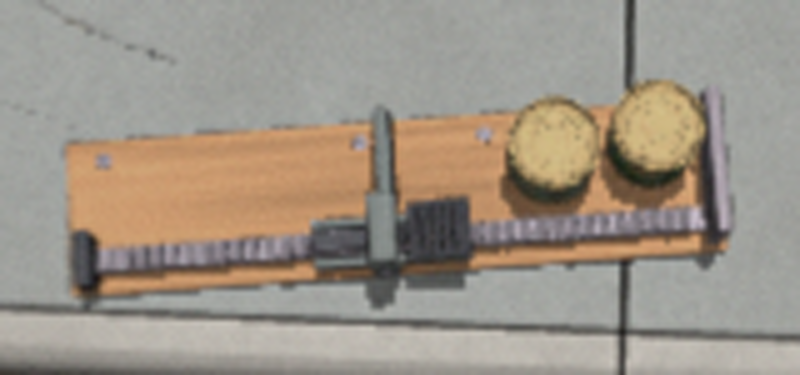

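View pics/cs.png

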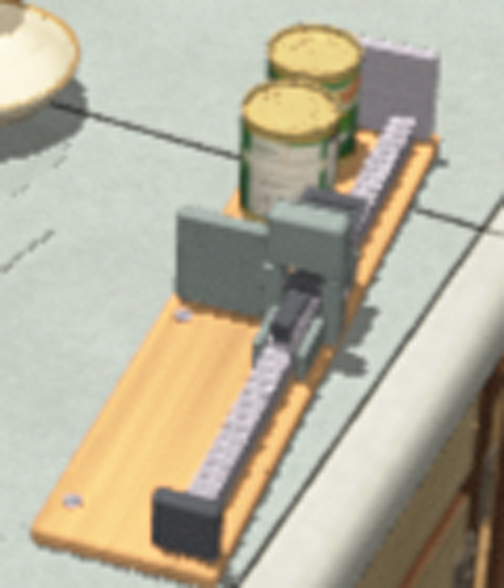

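The crops confirm the layout: tower at about (380,235) in the top crop with the ribbed pad at (437,225) on its tin side, and the end block at (85,260). Pad and bar are clear of the tins. Now I'll get the rack-frame numbers.

```bash
python3 - <<'E'
from h import *
a=np.deg2rad(6.156);c=np.array([.5046,.0482])
R=np.array([[np.cos(a),-np.sin(a)],[np.sin(a),np.cos(a)]])
for n in("top","scene"):
    f=dict(np.load(n+"0.npz"));P=cloud(f).reshape(-1,3);P=P[~np.isnan(P[:,0])]
    L=np.c_[(P[:,:2]-c)@R,P[:,2]]
    def s(nm,x0,x1,y0,y1,z0,z1):
        q=L[(L[:,0]>x0)&(L[:,0]<x1)&(L[:,1]>y0)&(L[:,1]<y1)&(L[:,2]>z0)&(L[:,2]<z1)]
        if len(q):print(n,nm,len(q),np.percentile(q,[3,50,97],axis=0).round(4).tolist())
    s("block",-.06,.0,.15,.23,.03,.06)
    s("blocktop",-.06,.0,.15,.23,.042,.05)
    s("tower",-.06,-.005,-.06,.1,.086,.1)
    s("plate",-.01,.06,-.04,.1,.05,.08)
    s("endplate",-.06,.06,-.22,-.188,.03,.08)
    s("pad",-.06,-.005,-.08,.05,.057,.08)
    s("tins",-.02,.06,-.2,-.04,.08,.09)
E
```

```text
top block 100 [[-0.0468, 0.151, 0.031], [-0.0311, 0.1914, 0.0385], [-0.0133, 0.2022, 0.0493]]
top blocktop 37 [[-0.0448, 0.1924, 0.0424], [-0.0318, 0.1982, 0.0458], [-0.0133, 0.2023, 0.0496]]
top tower 85 [[-0.0508, -0.0006, 0.088], [-0.0298, 0.0079, 0.0917], [-0.0089, 0.0161, 0.0969]]
top plate 64 [[-0.0028, -0.0014, 0.065], [0.0197, 0.0039, 0.0734], [0.0438, 0.0095, 0.0769]]
top endplate 147 [[-0.0434, -0.2055, 0.0342], [-0.0023, -0.1984, 0.0723], [0.0429, -0.189, 0.0787]]
top pad 162 [[-0.0498, -0.0441, 0.0601], [-0.03, -0.0245, 0.0678], [-0.0117, 0.001, 0.075]]
top tins 392 [[-0.0052, -0.1858, 0.0803], [0.0201, -0.1366, 0.0826], [0.0456, -0.0785, 0.0872]]
scene block 230 [[-0.0473, 0.1532, 0.0308], [-0.0309, 0.2001, 0.0384], [-0.0149, 0.2061, 0.048]]
scene blocktop 87 [[-0.0469, 0.1923, 0.0422], [-0.0302, 0.2005, 0.0458], [-0.0146, 0.206, 0.0484]]
scene tower 122 [[-0.0515, 0.0016, 0.0863], [-0.0314, 0.0133, 0.0916], [-0.0109, 0.02, 0.096]]
scene plate 240 [[-0.006, 0.003, 0.051], [0.019, 0.0102, 0.0664], [0.0441, 0.0141, 0.0769]]
scene endplate 311 [[-0.0448, -0.2027, 0.0308], [-0.0227, -0.1959, 0.0559], [0.0011, -0.1904, 0.0767]]
scene pad 232 [[-0.0516, -0.0443, 0.0579], [-0.0315, 0.0143, 0.0702], [-0.0066, 0.0208, 0.0787]]
scene tins 485 [[-0.0074, -0.188, 0.0802], [0.0183, -0.1228, 0.0828], [0.0435, -0.0734, 0.0866]]
```

```bash
python3 -m pendant '[[0,0,0,0,0,-0.02463,0],[0,0,0,0,0,-0.02463,0],[0,0,0,0,0,-0.02463,0],[0,0,0,0,0,-0.02463,0],[0,0,0,0,0,-0.02463,0],[0,0,0,0,0,-0.02463,0],[0,0,0,0,0,-0.02463,0],[0,0,0,0,0,-0.02463,0]]' 40
python3 -m pendant '[[0.19,0.08,0,0,0,0,0],[0.19,0.08,0,0,0,0,0],[0.19,0.08,0,0,0,0,0],[0.19,0.08,0,0,0,0,0],[0.19,0.08,0,0,0,0,0],[0.19,0.08,0,0,0,0,0],[0.19,0.08,0,0,0,0,0],[0.19,0.08,0,0,0,0,0]]'
```

```text
time_s: 1.1
ee_pos: [0.2874, -0.6106, 0.4039]
tool_rot: [-3.141, -0.001, 1.683]
wrist_force: [-1.1, -0.1, -1.0]
grip_width: 0.005
time_s: 2.1
ee_pos: [0.3823, -0.2934, 0.4042]
tool_rot: [-3.141, -0.001, 1.678]
wrist_force: [0.3, 0.1, -0.0]
grip_width: 0.001
```

```bash
python3 -m pendant '[[0.19,0.08,0,0,0,0,0],[0.19,0.08,0,0,0,0,0],[0.19,0.08,0,0,0,0,0],[0.19,0.08,0,0,0,0,0],[0.19,0.08,0,0,0,0,0],[0.19,0.08,0,0,0,0,0],[0.19,0.08,0,0,0,0,0],[0.19,0.08,0,0,0,0,0]]'
python3 - <<'E'
from h import *
from rig import *
a=np.deg2rad(6.156);c=np.array([.5046,.0482]);R=np.array([[np.cos(a),-np.sin(a)],[np.sin(a),np.cos(a)]])
s=get_state();print((s["ee_pos"][:2]-c)@R,s["ee_pos"],s["tool_rot"],s["qpos"])
E
```

```text
time_s: 3.1
ee_pos: [0.477, 0.0225, 0.4043]
tool_rot: [-3.141, -0.0, 1.678]
wrist_force: [0.2, -0.8, 0.3]
grip_width: 0.0
[-0.03021824 -0.02254132] [0.47697325 0.02254819 0.4043415 ] [-3.14109245e+00 -1.01181164e-04  1.67786776e+00] [-1.65666843e-01 -1.61081880e-01  2.04756098e+00 -3.92302110e-05
  1.25562252e+00 -2.72726134e-01]
```

```bash
python3 -m pendant '[[-0.02,0,0.11,0,0,0,0],[0,0,0.11,0,0,0,0],[0,0,0.11,0,0,0,0],[0,0,0.11,0,0,0,0],[0,0,0.11,0,0,0,0],[0,0,0.08,0,0,0,0],[0,0,0,0,0,0,0],[0,0,0,0,0,0,0]]'
python3 - <<'E'
from h import *
from rig import *
f=grab_frame("scene");cv2.imwrite("pics/s1.png",cv2.resize(f["image"][190:350,290:430,::-1],None,fx=3.7,fy=3.7,interpolation=cv2.INTER_CUBIC))
a=np.deg2rad(6.156);c=np.array([.5046,.0482]);R=np.array([[np.cos(a),-np.sin(a)],[np.sin(a),np.cos(a)]])
s=get_state();print((s["ee_pos"][:2]-c)@R,s["ee_pos"])
P=cloud(f).reshape(-1,3);L=np.c_[(P[:,:2]-c)@R,P[:,2]]
q=L[(L[:,0]>-.07)&(L[:,0]<.01)&(L[:,1]>-.07)&(L[:,1]<.02)&(L[:,2]>.098)&(L[:,2]<.13)];print(len(q),np.percentile(q,[2,50,98],axis=0))
E
```

```text
time_s: 4.1
ee_pos: [0.4778, 0.0171, 0.2794]
tool_rot: [3.14, 0.0, 1.678]
wrist_force: [0.3, 0.0, 0.8]
grip_width: 0.001
[-0.02990824 -0.02808634] [0.47787609 0.01706838 0.27975505]
86 [[-0.04278638 -0.03037429  0.10923257]
 [-0.03126333 -0.01921224  0.12076958]
 [-0.01615338 -0.01376237  0.12858783]]
```

View pics/s1.png

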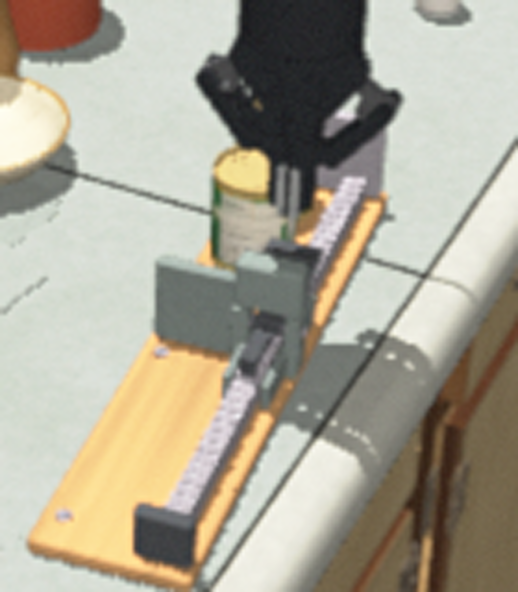

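The shut fingertips hang just over the pad, at about (290,215) in the crop, in line with the bar and clear of the tin and tower. I'll press now.

```bash
python3 -m pendant '[[0,0,0.08,0,0,0,0],[0,0,0.07,0,0,0,0],[0,0,0.02,0,0,0,0],[0,0,0.02,0,0,0,0],[0,0,0.02,0,0,0,0],[0,0,0.01,0,0,0,0],[0,0,0,0,0,0,0],[0,0,0,0,0,0,0]]'
```

```text
time_s: 5.15
ee_pos: [0.4779, 0.017, 0.2353]
tool_rot: [3.14, 0.001, 1.678]
wrist_force: [0.7, -2.5, 2.7]
grip_width: -0.004
```

```bash
python3 -m pendant '[[0,0,0.01,0,0,0,0],[0,0,0.01,0,0,0,0],[0,0,0,0,0,0,0],[0,0,0,0,0,0,0],[0,0,0,0,0,0,0],[0,0,0,0,0,0,0],[0,0,0,0,0,0,0],[0,0,0,0,0,0,0]]'
```

```text
time_s: 6.15
ee_pos: [0.4782, 0.017, 0.233]
tool_rot: [3.141, 0.0, 1.678]
wrist_force: [-4.2, -2.8, 16.0]
grip_width: 0.003
```

```bash
python3 -m pendant '[[0.02,0,0,0,0,0,0],[0.02,0,0,0,0,0,0],[0.02,0,0,0,0,0,0],[0.02,0,0,0,0,0,0],[0.02,0,0,0,0,0,0],[0.02,0,0,0,0,0,0],[0.02,0,0,0,0,0,0],[0,0,0,0,0,0,0]]'
cat > look.py <<'E'
import sys
from h import *
from rig import *
a=np.deg2rad(6.156);c=np.array([.5046,.0482]);R=np.array([[np.cos(a),-np.sin(a)],[np.sin(a),np.cos(a)]])
s=get_state();print("tcp",(s["ee_pos"][:2]-c)@R,s["ee_pos"],"F",s["wrist_force"][:2]@R,s["wrist_force"][2])
f=grab_frame("scene");cv2.imwrite(f"pics/{sys.argv[1]}.png",cv2.resize(f["image"][190:350,270:430,::-1],None,fx=3.7,fy=3.7,interpolation=cv2.INTER_CUBIC))
P=cloud(f).reshape(-1,3);L=np.c_[(P[:,:2]-c)@R,P[:,2]]
q=L[(L[:,0]>0)&(L[:,0]<.04)&(L[:,1]>-.04)&(L[:,1]<.2)&(L[:,2]>.055)&(L[:,2]<.08)];print("plate",len(q),np.percentile(q,[3,50,97],axis=0).round(4).tolist(),"(start .003,.0102,.0141)")
E
python3 look.py s2
```

```text
time_s: 7.15
ee_pos: [0.4752, 0.0452, 0.233]
tool_rot: [3.141, 0.0, 1.678]
wrist_force: [-5.8, -2.1, 16.1]
grip_width: -0.0
tcp [-0.02956315  0.00014213] [0.47519208 0.04517108 0.2330118 ] F [-6.0023601  -1.48079098] 16.072216609080815
plate 154 [[0.0013, 0.032, 0.0564], [0.0194, 0.0393, 0.0679], [0.0384, 0.0441, 0.0766]] (start .003,.0102,.0141)
```

Pressed and moving: the stop has gone about 29 mm with the finger. Continuing.

```bash
python3 -m pendant '[[0.03,0,0,0,0,0,0],[0.03,0,0,0,0,0,0],[0.03,0,0,0,0,0,0],[0.03,0,0,0,0,0,0],[0.03,0,0,0,0,0,0],[0.03,0,0,0,0,0,0],[0.03,0,0,0,0,0,0],[0.03,0,0,0,0,0,0]]'
python3 look.py s3
```

```text
time_s: 8.2
ee_pos: [0.47, 0.0929, 0.233]
tool_rot: [3.142, 0.001, 1.678]
wrist_force: [-5.7, -3.0, 16.5]
grip_width: 0.001
tcp [-0.02956748  0.0481218 ] [0.47004263 0.09287362 0.23304088] F [-6.00444737 -2.3968213 ] 16.49165951764971
plate 162 [[0.0018, 0.0806, 0.056], [0.0196, 0.0871, 0.0689], [0.0384, 0.0918, 0.076]] (start .003,.0102,.0141)
```

```bash
python3 -m pendant '[[0.03,0,0,0,0,0,0],[0.03,0,0,0,0,0,0],[0.03,0,0,0,0,0,0],[0.03,0,0,0,0,0,0],[0.03,0,0,0,0,0,0],[0.03,0,0,0,0,0,0],[0.03,0,0,0,0,0,0],[0.03,0,0,0,0,0,0]]'
python3 -m pendant '[[0.02,0,0,0,0,0,0],[0.02,0,0,0,0,0,0],[0.02,0,0,0,0,0,0],[0.02,0,0,0,0,0,0],[0.02,0,0,0,0,0,0],[0.02,0,0,0,0,0,0],[0.01,0,0,0,0,0,0],[0.01,0,0,0,0,0,0]]'
python3 look.py s4
```

```text
time_s: 9.25
ee_pos: [0.4648, 0.1407, 0.233]
tool_rot: [-3.141, 0.0, 1.678]
wrist_force: [-4.1, -4.3, 16.7]
grip_width: 0.0
time_s: 10.25
ee_pos: [0.463, 0.1674, 0.2333]
tool_rot: [3.137, 0.005, 1.68]
wrist_force: [0.8, -9.1, 13.5]
grip_width: -0.002
tcp [-0.02860006  0.12296821] [0.46297826 0.16739218 0.23326344] F [-0.18270003 -9.16460674] 13.476970493621586
plate 171 [[0.0009, 0.1378, 0.056], [0.02, 0.1462, 0.0694], [0.0385, 0.1506, 0.0766]] (start .003,.0102,.0141)
```

```bash
python3 -m pendant '[[0.01,0,0,0,0,0,0],[0.01,0,0,0,0,0,0],[0.01,0,0,0,0,0,0],[0,0,0,0,0,0,0],[0,0,0,0,0,0,0],[0,0,0,0,0,0,0],[0,0,0,0,0,0,0],[0,0,0,0,0,0,0]]'
python3 look.py s5
```

```text
time_s: 11.3
ee_pos: [0.4629, 0.1708, 0.2333]
tool_rot: [3.138, 0.013, 1.682]
wrist_force: [1.7, -26.1, 14.4]
grip_width: 0.0
tcp [-0.02832484  0.12639612] [0.46288429 0.17082983 0.23331256] F [ -1.07965204 -26.12544435] 14.414686541981514
plate 173 [[0.0015, 0.1393, 0.0558], [0.021, 0.1463, 0.0695], [0.0391, 0.1503, 0.0768]] (start .003,.0102,.0141)
```

View pics/s5.png

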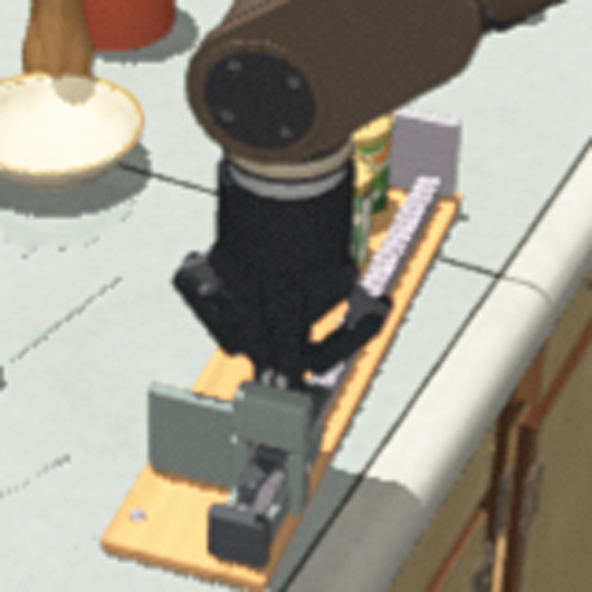

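The stop is hard against the block: 26 N push, the plate no longer advancing, and about 137 mm travelled. I'll ease the push slightly, then lift straight up so friction can't drag the stop back.

```bash
python3 -m pendant '[[-0.01,0,0,0,0,0,0],[0,0,-0.02,0,0,0,0],[0,0,-0.03,0,0,0,0],[0,0,-0.05,0,0,0,0],[0,0,-0.1,0,0,0,0],[0,0,-0.2,0,0,0,0],[0,0,-0.2,0,0,0,0],[0,0,-0.2,0,0,0,0]]'
python3 -m pendant '[[-0.1,0,-0.2,0,0,0,0],[-0.2,0,-0.1,0,0,0,0],[-0.2,0,0,0,0,0,0],[-0.2,0,0,0,0,0,0],[-0.2,0,0,0,0,0,0],[-0.2,0,0,0,0,0,0],[0,0,0,0,0,0,0],[0,0,0,0,0,0,0]]'
python3 look.py s6; python3 - <<'E'
from h import *
from rig import *
a=np.deg2rad(6.156);c=np.array([.5046,.0482]);R=np.array([[np.cos(a),-np.sin(a)],[np.sin(a),np.cos(a)]])
f0=dict(np.load("scene0.npz"));f1=grab_frame("scene")
for f in(f0,f1):
    P=cloud(f).reshape(-1,3);L=np.c_[(P[:,:2]-c)@R,P[:,2]]
    q=L[(L[:,0]>-.02)&(L[:,0]<.06)&(L[:,1]>-.2)&(L[:,1]<-.04)&(L[:,2]>.08)&(L[:,2]<.09)];print("tins",len(q),q.mean(0))
    for n,y0 in(("start",0.),("end",.137)):
        q=L[(abs(L[:,0]+.03)<.016)&(L[:,1]>y0-.05)&(L[:,1]<y0-.035)&(L[:,2]>.05)&(L[:,2]<.09)];print(n,"pad end",len(q),np.percentile(q[:,2],[50,90]) if len(q) else '')
E
```

```text
time_s: 12.35
ee_pos: [0.46, 0.1725, 0.3905]
tool_rot: [-3.138, -0.002, 1.678]
wrist_force: [0.4, -0.2, 0.2]
grip_width: -0.001
time_s: 13.35
ee_pos: [0.4841, -0.046, 0.4497]
tool_rot: [-3.14, -0.002, 1.678]
wrist_force: [-0.3, -0.1, 0.8]
grip_width: -0.0
tcp [-0.03051621 -0.09142582] [ 0.48406389 -0.04597106  0.44965502] F [-0.26725779 -0.1176225 ] 0.8482854731444212
plate 170 [[0.0011, 0.1382, 0.0562], [0.0195, 0.1461, 0.0681], [0.0393, 0.1492, 0.0772]] (start .003,.0102,.0141)
tins 485 [ 0.01814254 -0.12898335  0.08294047]
start pad end 43 [0.07103263 0.07410206]
end pad end 0 
tins 458 [ 0.0185539  -0.12872589  0.08300428]
start pad end 0 
end pad end 42 [0.07481067 0.07787156]
```

View pics/s6.png

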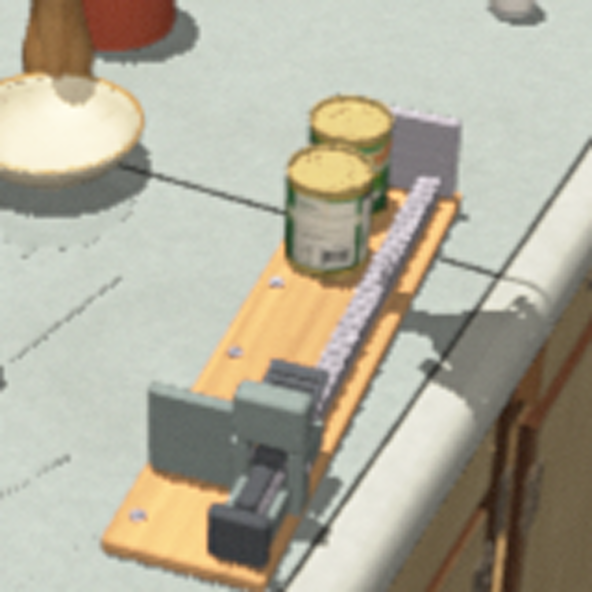

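The stop sits against the end block, at the same place as while it was pushed. The pad is up at (298,378), the tins are unmoved, and the arm is clear. Handing in.

```bash
python3 -c "
from rig import *
print(sign_off())"
```

```text
the job is handed in; nothing more can be done
None
```

The job is done and handed in at about 13.5 s, well under the 32 s limit. I pressed the release pad to its firm limit with the closed fingertips at about 16 N. Holding it down, I slid the stop about 136–137 mm to the end block. Up to the block it moved by the fingertips' friction on the pad. At the block the fingers slid forward onto the tower face and pushed it firmly home at about 26 N.

**Last checks:**
- **Stop:** after letting go it stayed within about 0.2 mm of its pushed position, in line with a full stroke within camera accuracy.
- **Pad:** its tin-side end is back up at about 75–78 mm, against 76 mm when sprung up.
- **Tins:** the average position of the tin tops changed by less than 0.5 mm.
- **Arm:** the wrist force was close to zero, and the robot was clear of everything, about 45 cm up.
- **Not measured again:** I did not check the jam jar, salt shaker or garlic at the end. The arm only passed near the salt shaker, well above it.

No check failed or disagreed.

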